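Turn the revolving pastry stand to its notch and hold the sprung cover open at the mark

ROBOT

A 6-joint arm with a two-finger parallel gripper is mounted at the origin on the work surface. World frame = base frame: x ahead of the robot, y to its left, z up, the work surface at z = 0. Lengths are in m, angles in rad, forces in N, time in s.
With the tool pointing down it reaches from about 0.375 to 0.975 m from the base axis. Payload 3.8 kg.
Tool frame: the origin (TCP) lies on the centre line of the jaws, within the pads' length; the fingertips stand 17 mm ahead of it and the grasp point (between the pads) lies 2 mm behind it (env.tip_extent is the distance from the TCP to the fingertips, in m); z points along the fingers, y is the line along which they close (so a half turn about z gives the same grasp; the last joint's range is limited). The gripper opens to 85 mm and grips with 20 to 120 N. Pads are 22 mm wide; open, the fingers measure 114 mm over their backs; the gripper's body (76 mm by 85 mm) begins 54 mm behind the grasp point. The pads swing forward as they close: fully open they stand 13 mm farther back than shut.
Start: joints at [1.083, 0.264, 1.604, -0, 1.274, -0.037], TCP at [0.294, 0.608, 0.248] pointing down, gripper open.
Joint ranges: [-2.63, 2.63], [-0.94, 2.18], [0.31, 2.57], [-1.31, 4.45], [0, 2.66], [-2.55, 2.55]. Speed limits (rad/s): [2.57, 2.57, 3.14, 3.14, 3.14, 3.14].

INTERFACE

Orientations are given as a unit quaternion [x, y, z, w].
In Python, from plant import status, capture, camera_params, env gives the robot as it stands.
- The arm moves only by the tool servo_tool, never from a script. Its argument "motion" is one flat list of numbers, 7 for each row, row after row: the opening, from 0 (shut) to 1 (fully open), then the shift along the tool's x, y, z in shares of 800 mm (1.0 is 800 mm), then the turn, a rotation vector about the tool's x, y, z in fractions of the full range, 1 being 2 pi rad. A call has 1 to 20 rows; each row is the pose to reach, as a shift and turn from the pose commanded when the call began, along the tool's axes at that moment; what a row does not reach only later rows make up. A row lasts 1/8 s, in which the tool goes at most 62.5 mm and 10.7 degrees, less where a joint would pass 70% of its speed; a pose out of reach is approached as far as the arm can. No shift or turn number may pass 1 either way. A call with a gripper value outside its range is refused whole. The fingers move at their own pace and stop on an object; "force" is the grip in N (left out, the last holds). Time passes only in rows, so rows that repeat a pose let the fingers close. It gives the time, the measured TCP pose, the force, the opening and the grip force at its end, in the units of the state.
- status.state(): the state, without advancing time (a new reading comes with each control period).
- capture(name): name is "scene" or "side" or "wrist"; returns (picture, depth): 384x512x3 uint8, red, green, blue; 384x512 float32, m along the optical axis (not along the pixel's ray), 0 where there is no reading.
- camera_params(name): a dict with "fx", "fy", "cx", "cy" (pixels), "k1" (the pictures are not rectified: a ray, as slopes to the right and down, at radius r is drawn at 1 + k1 r^2 times it, then the intrinsics apply), "eye" and "rotation" of the camera in the world. Camera axes: x right, y up, looking along -z (the intrinsics and any distortion apply to the point x, -y, -z); pixel columns grow to the right and rows downward; lengths in m; the calibration is good to about 2 mm. A picture is of the moment at which its call begins: read the wrist's pose just before it. camera_params takes no time and is no camera call; for the wrist camera it gives the pose at the moment of the call.
- env.finish_job(): hands the job in; it is judged then, once.
The state is a dict: "clock": time; "q": joint angles; "qd": joint speeds; "joint_torque": joint torques, N m; "ee_pos": TCP position; "eef_rot": TCP orientation; "force": force on the tool from outside, world axes, zero at the start; "moment": the same for the moment, N m; "grip_width": opening from 0.0 (shut) to 1.0 (fully open); "gripper_force": force on a finger pad.
Only numpy, scipy, OpenCV 4.12 (cv2) and the standard library are available. Lean on these libraries where they do the work, as an engineer would, in place of code of your own. Each camera call takes 0.05 s, during which the arm holds its last target. There are 200 camera calls.

TASK

Keeping its cover shut, turn the revolving pastry stand until it clicks into its notch, with the black handle of the clear cover directly above the yellow tongue of the base. Then lift the sprung cover by that handle until its red side arms line up with the yellow markers on the white side scales, and finish while still holding it there, steady, because it snaps shut if released. Leave the yellow markers as they are set and do not disturb the other things on the counter.

Things in the scene. Friction and masses are not known exactly. Their poses are not given: they have to be found in the camera images.
- stand: Fixed round wooden base (240 mm across, 20 mm high) of the revolving pastry stand. Origin: centre of its underside on the counter, on the vertical turning axis. Its -x axis points along the yellow tongue (34 mm wide, reaching 194 mm from the axis, at most 30 mm high) that marks where the cover handle must end. Its z is up. The base cannot move.
- turntable (a joint): Turn of the turntable (wooden disc 310 mm across, top 50 mm above the counter; its hinge brackets reach 235 mm from the axis), rad, positive counter-clockwise from above. 0 = notch, handle above the yellow tongue. Starts between -1.0 and -0.45, limits -1.15 and 0.35. Friction 0.06 N m, stays where left; over the last 0.13 rad a spring ball resists with up to 0.7 N m, within 0.04 rad it pulls to 0.
- lid (a joint): Opening angle of the clear cover, rad: 0 shut, growing as the handle side rises, limit 1.25. The cover is a clear drum 280 mm across, 57 mm high, copper rim lines, 0.32 kg, riding on the turntable, hinged at the edge across from the handle. The spring pulls it shut with 0.45 N m plus 0.5 N m per rad (with the weight 3 to 5 N at the handle); it shuts when let go.
- lid_hinge (a point): Middle of the cover's hinge line, 52 mm above the counter, 150 mm from the turning axis on the side across from the handle. Axes turn with the cover: +x points from the handle to the hinge side when shut, y is the hinge axis.
- lid_handle (a point): Middle of the handle's grip: a black round bar 12 mm thick, 90 mm long, on two end posts, 35 mm above the cover's flat top, lying along this frame's y (tangential). In the cover's frame 265 mm from the hinge towards -x and 92 mm above it: when shut, 115 mm from the turning axis and 144 mm above the counter. Axes as lid_hinge. The round bar can turn between the gripper pads.
- lid_bar: The black handle bar itself, fixed to the cover; origin and axes as point lid_handle.
- mark (a joint): Angle at which the yellow markers are set on the white side scales, rad, measured like the lid joint about the same hinge line: the cover is at the mark when joint lid equals this value. Between 0.45 and 0.75; stiff, stays as set and rides with the turntable.
- mark_tip (a point): Centre of one yellow marker (30 x 16 x 8 mm), 108 mm from the hinge axis and 162 mm to the +y side of the turntable's middle; a twin is on the other side. Its x axis points from marker to hinge. The red arms of the cover, 95 mm long from the hinge, point at the markers when the angle is right.
- sign: Blank black price sign on a wooden foot, 105 mm wide, 75 mm high, loose; origin under its foot. Leave alone.
- plate: White plate 124 mm across, 16 mm high, loose; origin under its centre. Leave alone.
- mug: White mug 80 mm across, 90 mm high, loose; origin under its centre. Leave alone.
- sugar_jar: White jar with steel cap, 80 mm across, 120 mm high, loose; origin under its centre. Leave alone.
- bowl: Blue bowl 120 mm across, 50 mm high, loose; origin under its centre. Leave alone.
- spatula: Cake spatula 250 mm long lying on the counter, loose; x along its length. Leave alone.

How it is judged:
By the outcome, as a careful person would: the job done as asked, in the order asked, and still so for the second after the job is handed in, while the arm keeps its last pose, push and grip.
It also fails if it takes over 38 s, if anything falls off the work surface, if the arm or the gripper's body presses on something with over 40 N, if the wrist force passes 120 N, or if a joint passes its speed limit or range.

## Working session

There is one attempt and no reset: what is moved stays moved. The work goes in short steps, Python scripts to look and compute and a tool call to move; the robot and the scene stay as the last step left them, time stands still between calls to the robot, and variables do not carry over. Pictures are saved under pics/ and viewed, at most 10 in all, crops included, and the job is handed in when it is done.

Besides the shell and the picture viewer there is one more tool, called after "Call:" by a JSON object that holds its "api" and its "payload". servo_tool: Moves the arm, as the interface text tells. Its arguments: {"type":"object","properties":{"motion":{"type":"array","items":{"type":"number"}},"force":{"type":"number"}},"required":["motion"]}

```bash
ls; mkdir -p pics; python3 - <<'E'
from plant import status, capture, camera_params, env
import cv2,numpy as np
print(status.state())
for n in ("scene","side"):
    p,d=capture(n); np.savez(n,p=p,d=d); cv2.imwrite(f"pics/{n}0.png",cv2.resize(p[:,:,::-1],(800,600),interpolation=cv2.INTER_CUBIC)); print(n,camera_params(n))
E
```

```text
pics
{'clock': 0.0, 'q': array([ 1.08309093e+00,  2.64757599e-01,  1.60535826e+00, -3.40239862e-05,
        1.27370460e+00, -3.68976045e-02]), 'qd': array([ 0.00053274,  0.00032648,  0.00135597, -0.0004652 ,  0.00215074,
       -0.00055845]), 'joint_torque': array([ 7.79479124e-04, -5.15101826e+01, -3.67318475e+01, -2.50191597e-04,
        1.29904700e-02, -1.09634345e-05]), 'ee_pos': array([0.29378035, 0.60695228, 0.24696749]), 'eef_rot': array([ 2.23495051e-01,  9.74704427e-01, -1.08001718e-03, -2.73133965e-04]), 'force': array([-0.51447518,  0.31077306, -0.66455569]), 'moment': array([-0.01278524, -0.01395977,  0.001247  ]), 'gripper_force': 0.0, 'grip_width': 0.9981879868999515}
scene {'fx': 417.23027415190575, 'fy': 417.23027415190575, 'cx': 264.14213144824106, 'cy': 194.10112475193935, 'k1': -0.14785176912384287, 'eye': array([ 1.15005689, -0.2860795 ,  1.21824934]), 'rotation': array([0.22159578, 0.13751783, 0.52842972, 0.80792709])}
side {'fx': 407.5669074621361, 'fy': 407.5669074621361, 'cx': 251.78601764776008, 'cy': 194.59072815512351, 'k1': -0.04315980809433382, 'eye': array([ 0.51799355, -1.01704121,  1.10617809]), 'rotation': array([ 0.38684688, -0.01152291, -0.02025072,  0.92184956])}
```

View pics/scene0.png

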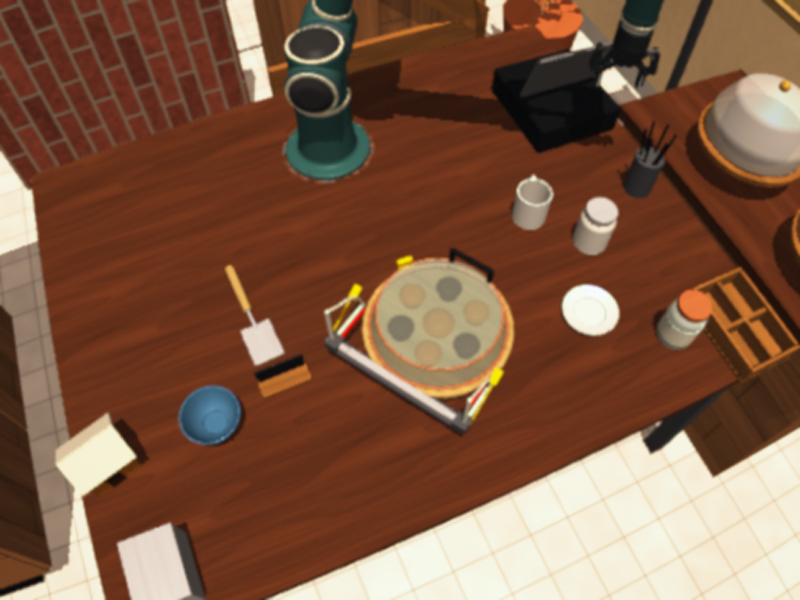

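View pics/side0.png

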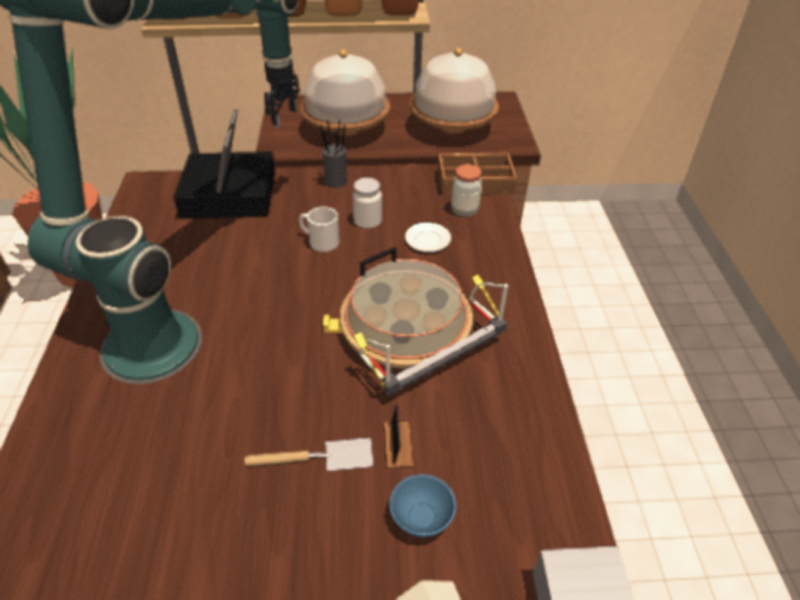

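The scene picture shows the stand near (440,325), the handle at (470,263), the tongue at (405,262), and the markers at (355,295) and (495,378). In the side picture the handle is at (378,262), the tongue at (332,325), and the markers at (362,342) and (480,283). I'll enlarge both.

```bash
python3 - <<'E'
import cv2,numpy as np
a=np.load("scene.npz")["p"]; b=np.load("side.npz")["p"]
# crop 140x110 -> 5.5x
A=cv2.resize(a[155:280,200:340,::-1],None,fx=5,fy=4.8,interpolation=cv2.INTER_CUBIC)
B=cv2.resize(b[150:265,200:340,::-1],None,fx=5,fy=5,interpolation=cv2.INTER_CUBIC)
cv2.imwrite("pics/sc1.png",A);cv2.imwrite("pics/sd1.png",B)
E
```

```text
(no output)
```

View pics/sc1.png

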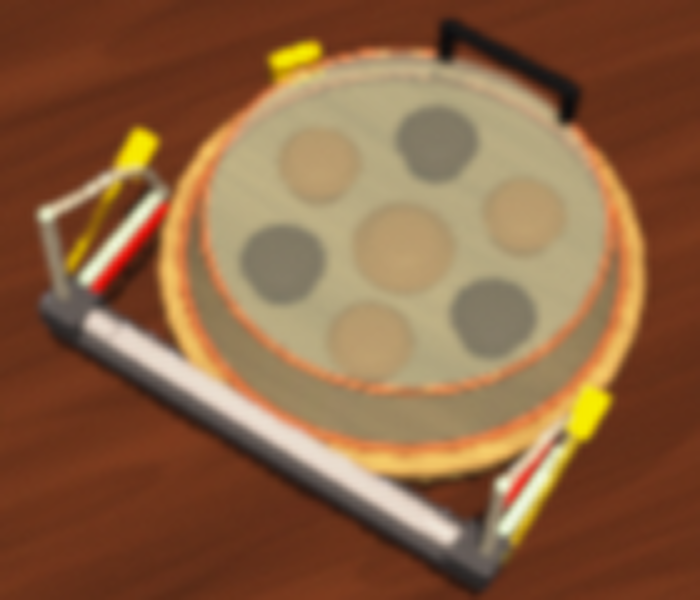

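View pics/sd1.png

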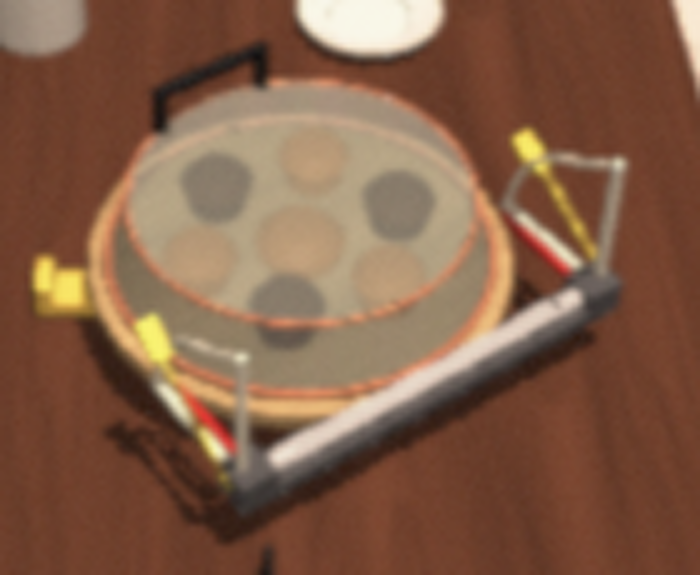

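```bash
cat > h.py <<'E'
import numpy as np
from scipy.spatial.transform import Rotation as R
from scipy.optimize import least_squares
from plant import camera_params
C={n:camera_params(n) for n in("scene","side")}
def proj(n,P,c=None):
    c=c or C[n]; q=(np.atleast_2d(P)-c["eye"])@R.from_quat(c["rotation"]).as_matrix()
    x=q[:,0]/-q[:,2]; y=-q[:,1]/-q[:,2]; f=1+c["k1"]*(x*x+y*y)
    return np.c_[c["fx"]*x*f+c["cx"],c["fy"]*y*f+c["cy"]]
def S(x,y): return np.array([200+x/5,155+y/4.8])
def D(x,y): return np.array([200+x/5,150+y/5])
def loc(cx,cy,th,p):
    return np.array([cx+np.cos(th)*p[0]-np.sin(th)*p[1],cy+np.sin(th)*p[0]+np.cos(th)*p[1],p[2]])
E
cat > fit.py <<'E'
from h import *
a=np.linspace(0,2*np.pi,361)
def res(v,show=False):
    cx,cy,th,st,m,b1,b2,b3,b4=v; r=[];nm=[]
    B={"scene":np.array([b1,b2]),"side":np.array([b3,b4])}
    def pt(n,px,p,t=th): r.extend(proj(n,loc(cx,cy,t,p))[0]+B[n]-px);nm.append(n)
    for n,l,rr in(("scene",S(448,25),S(575,92)),("side",D(158,95),D(263,50))):
        pt(n,l,(-.115,-.042,.144)); pt(n,rr,(-.115,.042,.144))
    hx,hz=.15-.108*np.cos(m),.052+.108*np.sin(m)
    pt("scene",S(137,152),(hx,-.162,hz)); pt("scene",S(590,413),(hx,.162,hz))
    pt("side",D(155,340),(hx,-.162,hz)); pt("side",D(528,146),(hx,.162,hz))
    for n,l,rr,bo in(("scene",S(203,215),S(612,215),S(415,393)),("side",D(125,205),D(478,205),D(300,324))):
        P=proj(n,np.c_[cx+.14*np.cos(a),cy+.14*np.sin(a),0*a+.109])+B[n]
        r+= [P[:,0].min()-l[0],P[:,0].max()-rr[0],P[:,1].max()-bo[1]]
    pt("scene",S(295,48),(-.19,0,.03),st); pt("side",D(45,262),(-.19,0,.03),st)
    r+=list(np.array([b1,b2,b3,b4])/1.0)
    return np.array(r)
s=least_squares(res,[.6,.1,-.5,.1,.6,0,0,0,0],loss="soft_l1")
print(s.x.round(4)); print(res(s.x).round(2))
cx,cy,th,st=s.x[:4]; print("turn",th-st,"handle",loc(cx,cy,th,(-.115,0,.144)),"goal",loc(cx,cy,st,(-.115,0,.144)))
E
python3 fit.py
```

```text
[ 0.6013  0.0302 -1.0033 -0.0504  0.5503 -0.3817 -0.1045  0.3775  0.0889]
[ 0.87  0.12 -1.42 -1.22  0.88 -1.41 -1.11 -0.86  0.2   0.25 -0.19 -0.68
  0.04 -0.68  0.16  0.43 -4.83  4.79  3.96 -4.08  4.28  2.38  0.6   0.11
 -0.53  0.8  -0.38 -0.1   0.38  0.09]
turn -0.9528953212923673 handle [0.53947525 0.12717389 0.144     ] goal [0.48643477 0.03599523 0.144     ]
```

```bash
sed -i 's|r+= \[P\[:,0\].*|r+=[P[:,0].min()+P[:,0].max()-l[0]-rr[0]]|' fit.py; python3 fit.py
cat >> h.py <<'E'
def totool(target,rotz_world=0,base=None):
    from plant import status
    s=status.state(); M=R.from_quat(s["eef_rot"]); p=s["ee_pos"]
    print("t",s["clock"],"pos",p.round(4),"toolxyz",M.as_matrix().round(3).tolist(),"F",s["force"].round(1),"grip",s["grip_width"],s["gripper_force"])
    print("shift tool",(M.inv().apply(np.array(target)-p)).round(4))
E
python3 -c "
from h import *
totool([.5395,.127,.247])"
```

```text
[ 0.6022  0.0286 -1.0033 -0.0549  0.5591 -0.0493 -0.1964  0.0629  0.1702]
[ 0.85  0.41 -1.42 -0.91  0.81 -1.04 -1.17 -0.51  0.03  0.54 -0.27 -0.29
  0.08 -0.31  0.26  0.72 -0.1   0.13  0.83  0.3  -0.6   1.03 -0.05 -0.2
  0.06  0.17]
turn -0.9484291765411942 handle [0.5403645  0.12553755 0.144     ] goal [0.4873509  0.03487188 0.144     ]
t 0.1 pos [0.2938 0.607  0.2471] toolxyz [[-0.9, 0.436, -0.001], [0.436, 0.9, -0.002], [0.0, -0.002, -1.0]] F [-0.9  0.1 -0.5] grip 0.9998792464511599 0.0
shift tool [-0.4303 -0.325   0.0007]
```

The rows are not in the units I measure in: shifts go in shares of 800 mm and turns go in shares of 2 pi rad. I convert before sending: -0.431 m / 0.8 = -0.5388, -0.326 m / 0.8 = -0.4075, 2.12 rad / 6.2832 = 0.3374.

Call:
{"api": "servo_tool", "payload": {"motion": [1, -0.25, -0.1875, 0, 0, 0, 0.1432, 1, -0.5388, -0.4075, 0, 0, 0, 0.3374, 1, -0.5388, -0.4075, 0, 0, 0, 0.3374, 1, -0.5388, -0.4075, 0, 0, 0, 0.3374, 1, -0.5388, -0.4075, 0, 0, 0, 0.3374, 1, -0.5388, -0.4075, 0, 0, 0, 0.3374, 1, -0.5388, -0.4075, 0, 0, 0, 0.3374, 1, -0.5388, -0.4075, 0, 0, 0, 0.3374, 1, -0.5388, -0.4075, 0, 0, 0, 0.3374, 1, -0.5388, -0.4075, 0, 0, 0, 0.3374, 1, -0.5388, -0.4075, 0, 0, 0, 0.3374, 1, -0.5388, -0.4075, 0, 0, 0, 0.3374, 1, -0.5388, -0.4075, 0, 0, 0, 0.3374, 1, -0.5388, -0.4075, 0, 0, 0, 0.3374, 1, -0.5388, -0.4075, 0, 0, 0, 0.3374]}}

```text
clock: 1.98
ee_pos: [0.5399, 0.1264, 0.2482]
eef_rot: [0.959, 0.282, -0.0, -0.0]
force: [-0.2, -0.8, -0.2]
grip_width: 1.004
gripper_force: 0.0
```

```bash
python3 - <<'E'
from h import *
from plant import capture,status
import cv2
totool([.5404,.1255,.142])
print(status.state()["q"].round(2))
c=camera_params("wrist"); p,d=capture("wrist"); np.savez("w1",p=p,d=d,**c)
cv2.imwrite("pics/w1.png",cv2.resize(p[:,:,::-1],(768,576),interpolation=cv2.INTER_CUBIC))
for y in(-.045,.045): print(proj("w",loc(.6022,.0286,-1.0033,(-.115,y,.144)),c)*1.5)
E
```

```text
t 1.975 pos [0.5399 0.1264 0.2482] toolxyz [[0.841, 0.541, -0.0], [0.541, -0.841, -0.0], [-0.0, -0.0, -1.0]] F [-0.2 -0.8 -0.2] grip 1.0044741259831114 0.0
shift tool [-1.000e-04  1.100e-03  1.062e-01]
[ 0.19  0.04  1.86 -0.    1.24  1.18]
[[381.69937834 362.49236079]]
[[382.42070157 220.30809002]]
```

View pics/w1.png

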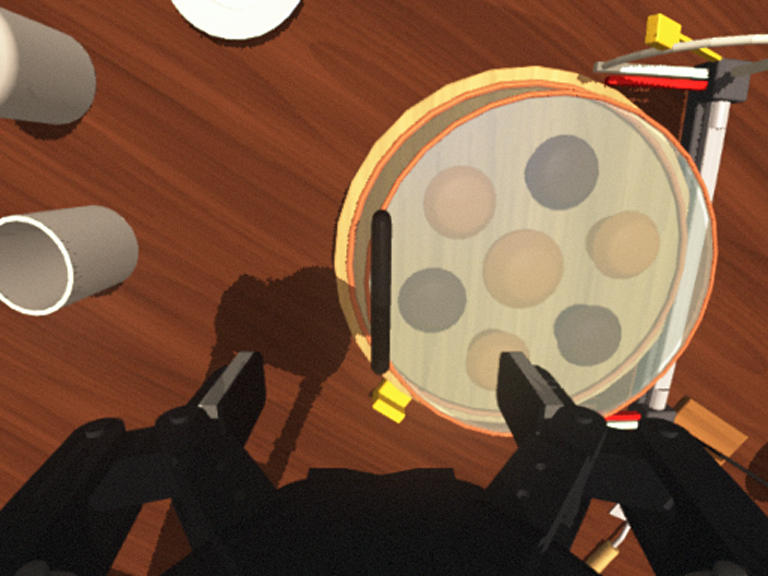

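The wrist picture shows the bar from (381,210) to (381,374). Its midpoint is (381,292), against a predicted (382,291), so the fit holds. I'll descend and grip.

Scaled: 0.106 m / 0.8 = 0.1325, 0.095 m / 0.8 = 0.1188.

Call:
{"api": "servo_tool", "payload": {"motion": [1, 0, 0.0013, 0.0375, 0, 0, 0, 1, 0, 0.0013, 0.0813, 0, 0, 0, 1, 0, 0.0013, 0.1188, 0, 0, 0, 1, 0, 0.0013, 0.1325, 0, 0, 0, 1, 0, 0.0013, 0.1325, 0, 0, 0, 0.15, 0, 0.0013, 0.1325, 0, 0, 0, 0.15, 0, 0.0013, 0.1325, 0, 0, 0, 0, 0, 0.0013, 0.1325, 0, 0, 0, 0, 0, 0.0013, 0.1325, 0, 0, 0, 0, 0, 0.0013, 0.1325, 0, 0, 0, 0, 0, 0.0013, 0.1325, 0, 0, 0], "force": 50}}

```text
clock: 3.4
ee_pos: [0.54, 0.1266, 0.1427]
eef_rot: [0.96, 0.281, -0.0, -0.001]
force: [-2.9, 4.2, 2.5]
grip_width: 0.119
gripper_force: 48.7
```

```bash
python3 - <<'E'
from h import *
totool([.5404,.1255,.142])
s0=np.array([.6022,.0286]); th0=-1.0033
from plant import status
s=status.state(); M=R.from_quat(s["eef_rot"]); p=s["ee_pos"]
r0=p[:2]-s0; print("r",np.hypot(*r0),"bearing",np.arctan2(-r0[1],-r0[0]), s["moment"].round(2))
for k in range(1,13):
    a=.948*k/12; c,sn=np.cos(a),np.sin(a); q=s0+np.array([[c,-sn],[sn,c]])@r0
    print(k,M.inv().apply(np.r_[q,p[2]]-p).round(4),round(-a,3))
E
```

```text
t 3.4 pos [0.54   0.1266 0.1427] toolxyz [[0.842, 0.54, -0.001], [0.54, -0.842, 0.002], [0.0, -0.002, -1.0]] F [-2.9  4.2  2.5] grip 0.1192344873072015 48.67601752281189
shift tool [-0.0003  0.0011  0.0007]
r 0.1160689771032935 bearing -1.0053826843735372 [ 0.68  0.5  -0.1 ]
1 [-0.0092  0.0003 -0.    ] -0.079
2 [-0.0183  0.0014 -0.    ] -0.158
3 [-0.0273  0.0031 -0.    ] -0.237
4 [-0.0361  0.0056 -0.    ] -0.316
5 [-0.0447  0.0087 -0.    ] -0.395
6 [-0.053   0.0125 -0.    ] -0.474
7 [-0.061   0.017  -0.0001] -0.553
8 [-0.0687  0.0221 -0.0001] -0.632
9 [-0.0759  0.0278 -0.0001] -0.711
10 [-0.0826  0.034  -0.0001] -0.79
11 [-0.0888  0.0407 -0.0001] -0.869
12 [-0.0945  0.0479 -0.0001] -0.948
```

Scaled: -0.053 m / 0.8 = -0.0663, -0.041 m / 0.8 = -0.0513, -0.474 rad / 6.2832 = -0.0754.

Call:
{"api": "servo_tool", "payload": {"motion": [0, -0.0063, -0.0013, 0, 0, 0, -0.0064, 0, -0.0175, 0, 0, 0, 0, -0.0191, 0, -0.0288, 0.0013, 0, 0, 0, -0.0318, 0, -0.04, 0.0044, 0, 0, 0, -0.0446, 0, -0.0513, 0.0081, 0, 0, 0, -0.0573, 0, -0.0663, 0.0144, 0, 0, 0, -0.0754, 0, -0.0663, 0.0144, 0, 0, 0, -0.0754, 0, -0.0663, 0.0144, 0, 0, 0, -0.0754]}}

```text
clock: 4.4
ee_pos: [0.5004, 0.0878, 0.1424]
eef_rot: [0.867, 0.499, -0.001, -0.001]
force: [-6.8, 2.8, 4.2]
grip_width: 0.117
gripper_force: 49.2
```

```bash
cat > chk.py <<'E'
from h import *
from plant import status
s=status.state(); M=R.from_quat(s["eef_rot"]); p=s["ee_pos"]
s0=np.array([.6022,.0286]); r0=p[:2]-s0; u=r0/np.hypot(*r0)
x=M.as_matrix()[:,0]
print("t",s["clock"],p.round(4),"r",np.hypot(*r0),"bearing",np.arctan2(-r0[1],-r0[0]),"toolyaw",np.arctan2(x[1],x[0])-np.pi/2,"Frad",s["force"][:2]@u,"Ftan(ccw)",s["force"][1]*u[0]-s["force"][0]*u[1],"Fz",s["force"][2],"mom",s["moment"].round(2),s["gripper_force"])
E
python3 chk.py
```

```text
t 4.4 [0.5004 0.0878 0.1424] r 0.11777605159874824 bearing -0.5270615927163571 toolyaw -0.5262693566246319 Frad 7.305886599871192 Ftan(ccw) 0.9772052501152446 Fz 4.193036164790637 mom [0.59 0.91 0.07] 49.15091335773468
```

```bash
python3 - <<'E'
from h import *
from plant import status
s=status.state(); M=R.from_quat(s["eef_rot"]); p=s["ee_pos"]
c=np.array([.5993,.0286])
for th in(-.45,-.37,-.29,-.21,-.13,-.055,0):
    q=c-.1165*np.array([np.cos(th),np.sin(th)]); print(th,M.inv().apply(np.r_[q,p[2]]-p).round(4),round(-(th+.527),3))
E
```

```text
-0.45 [-0.0104 -0.0009  0.    ] -0.077
-0.37 [-0.0197  0.0002  0.    ] -0.157
-0.29 [-0.0288  0.002   0.    ] -0.237
-0.21 [-0.0378  0.0045  0.    ] -0.317
-0.13 [-0.0465  0.0078  0.    ] -0.397
-0.055 [-0.0544  0.0115 -0.    ] -0.472
0 [-0.0601  0.0145 -0.    ] -0.527
```

Scaled: -0.054 m / 0.8 = -0.0675, -0.001 m / 0.8 = -0.0013, -0.472 rad / 6.2832 = -0.0751.

Call:
{"api": "servo_tool", "payload": {"motion": [0, -0.0119, -0.0013, 0, 0, 0, -0.0123, 0, -0.0238, -0.0006, 0, 0, 0, -0.025, 0, -0.035, 0.0013, 0, 0, 0, -0.0377, 0, -0.0463, 0.0044, 0, 0, 0, -0.0505, 0, -0.0575, 0.0088, 0, 0, 0, -0.0632, 0, -0.0675, 0.0131, 0, 0, 0, -0.0751, 0, -0.0675, 0.0131, 0, 0, 0, -0.0751, 0, -0.0675, 0.0131, 0, 0, 0, -0.0751]}}

```text
clock: 5.4
ee_pos: [0.4835, 0.0355, 0.1424]
eef_rot: [0.726, 0.687, -0.0, -0.001]
force: [-5.3, 1.3, 5.9]
grip_width: 0.119
gripper_force: 49.5
```

```bash
python3 chk.py; python3 - <<'E'
from plant import capture
import cv2,numpy as np
o=[]
for n,(r,c) in(("scene",(155,200)),("side",(150,200))):
    p,d=capture(n); np.savez(n+"2",p=p,d=d); o.append(cv2.resize(p[r:r+120,c:c+140,::-1],(400,343),interpolation=cv2.INTER_CUBIC))
cv2.imwrite("pics/t2.png",np.hstack(o))
E
```

```text
t 5.4 [0.4835 0.0355 0.1424] r 0.11888004515147983 bearing -0.058062636294218026 toolyaw -0.05510720062939112 Frad 5.364471208081661 Ftan(ccw) -0.9479660437992098 Fz 5.882586247302645 mom [0.3  0.74 0.25] 49.49940741062164
```

View pics/t2.png

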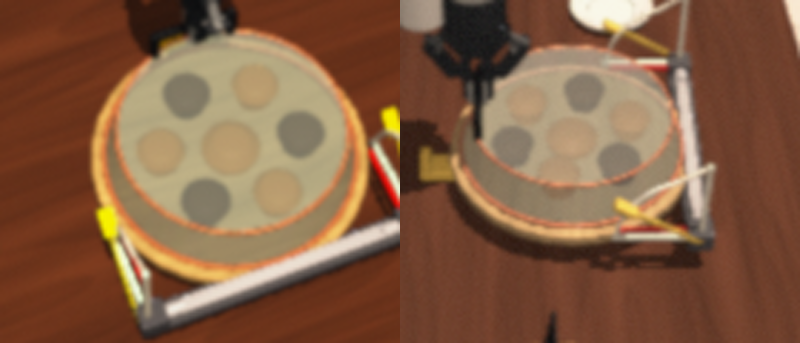

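The scene half shows the gripper over the tongue near (175,45), and the side half shows the handle at (480,130) above the tongue at (435,165). I'll open the gripper, let the notch settle, back off upward and look from above.

Scaled: -0.106 m / 0.8 = -0.1325, -0.04 m / 0.8 = -0.05.

Call:
{"api": "servo_tool", "payload": {"motion": [1, 0, 0, 0, 0, 0, 0, 1, 0, 0, 0, 0, 0, 0, 1, 0, 0, 0, 0, 0, 0, 1, 0, 0, 0, 0, 0, 0, 1, 0, 0, -0.05, 0, 0, 0, 1, 0, 0, -0.1, 0, 0, 0, 1, 0, 0, -0.1325, 0, 0, 0, 1, 0, 0, -0.1325, 0, 0, 0, 1, 0, 0, -0.1325, 0, 0, 0]}}

```text
clock: 6.62
ee_pos: [0.4836, 0.0352, 0.2472]
eef_rot: [0.726, 0.688, -0.0, -0.0]
force: [-0.3, -0.0, -0.3]
grip_width: 0.999
gripper_force: 0.0
```

```bash
python3 chk.py; python3 - <<'E'
from plant import capture,camera_params
import cv2,numpy as np
for n,(r,c) in(("scene",(155,200)),("side",(150,200))):
    p,d=capture(n); np.savez(n+"3",p=p,d=d)
c=camera_params("wrist"); p,d=capture("wrist"); np.savez("w3",p=p,d=d,**c)
cv2.imwrite("pics/w3.png",cv2.resize(p[:,:,::-1],(768,576),interpolation=cv2.INTER_CUBIC))
from h import *
for th in(-.10,-.055,-.01):
  for P in((-.115,-.045,.144),(-.115,.045,.144),(-.19,0,.03)): print(th,P,(proj("w",loc(.5993,.0286,th,P),c)*1.5).round(1))
print((proj("w",[[.5993,.0286,.109]],c)*1.5).round(1))
E
```

```text
t 6.625 [0.4836 0.0352 0.2472] r 0.1188197555476976 bearing -0.055501277564029894 toolyaw -0.05407621147787145 Frad 0.25406227735994286 Ftan(ccw) 0.05916758727045349 Fz -0.34684610551149025 mom [ 0.03 -0.01 -0.03] 0.0
-0.1 (-0.115, -0.045, 0.144) [[378.9 355.8]]
-0.1 (-0.115, 0.045, 0.144) [[386.  211.1]]
-0.1 (-0.19, 0, 0.03) [[296.2 247. ]]
-0.055 (-0.115, -0.045, 0.144) [[381.9 363.3]]
-0.055 (-0.115, 0.045, 0.144) [[382.2 220.2]]
-0.055 (-0.19, 0, 0.03) [[296.5 256.6]]
-0.01 (-0.115, -0.045, 0.144) [[385.2 370.5]]
-0.01 (-0.115, 0.045, 0.144) [[378.8 229.3]]
-0.01 (-0.19, 0, 0.03) [[297.3 266. ]]
[[547.9 280.5]]
```

View pics/w3.png

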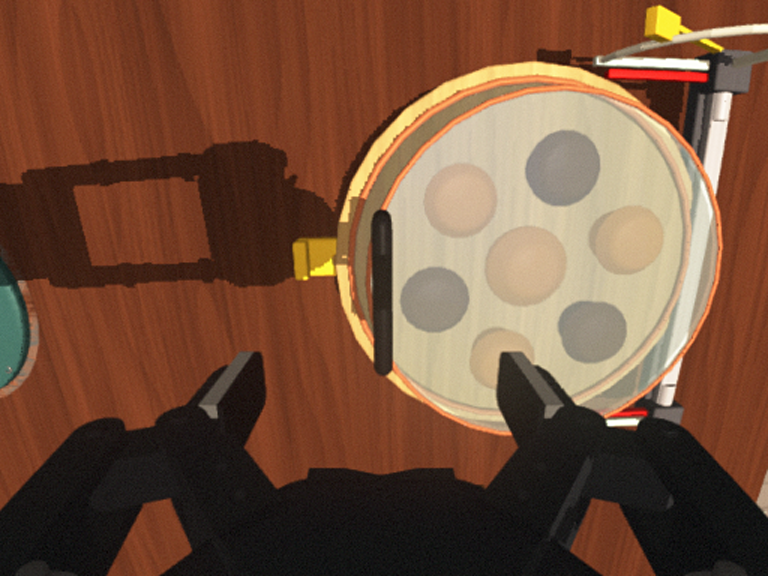

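The wrist picture shows the bar from (381,210) to (384,374) and the tongue's end at (294,260), with both bearings near -0.037 rad, so it looks settled in the notch. I'll refine the bar and the mark numerically.

```bash
cat > bar.py <<'E'
from h import *
import sys,cv2
def barfit(f):
    w=np.load(f); c={k:w[k] for k in("fx","fy","cx","cy","k1","eye","rotation")}
    m=(w["p"].max(2)<45)[135:252,235:275]; n,l,st,_=cv2.connectedComponentsWithStats(m.astype(np.uint8)); k=1+st[1:,4].argmax()
    v,u=np.nonzero(l==k); u=u+235;v=v+135
    P=np.polyfit(v,u,1); v0,v1=v.min(),v.max()
    tgt=np.array([[np.polyval(P,v0+4),v0+4],[np.polyval(P,v1-4),v1-4]])
    out=[]
    for t in tgt:
        s=least_squares(lambda x:(proj("w",[x[0],x[1],.144],c)[0]-t),[.5,.05]); out.append(s.x)
    a,b=out; d=a-b; print(f,"bar mid",(a+b)/2,"len",np.hypot(*d),"th",np.arctan2(d[1],d[0])-np.pi/2)
barfit("w1.npz"); barfit("w3.npz")
def yel(f,win):
    p=np.load(f)["p"].astype(int); u0,u1,v0,v1=win
    q=p[v0:v1,u0:u1]; m=(q[...,0]>190)&(q[...,1]>165)&(q[...,2]<90); v,u=np.nonzero(m); return u0+u.mean(),v0+v.mean(),m.sum(),u0+u.min(),u0+u.max(),v0+v.min(),v0+v.max()
def mk(th,m,s): return loc(.5993,.0286,th,(.15-.108*np.cos(m),s*.162,.052+.108*np.sin(m)))
for n in("scene","side"):
  for s in(-1,1):
    q=proj(n,mk(-.037,.56,s))[0]; i=q.round().astype(int)
    print(n,s,"pred",q.round(1),"dm+.1",(proj(n,mk(-.037,.66,s))[0]-q).round(2),"seen",np.round(yel(n+"3.npz",(i[0]-8,i[0]+8,i[1]-7,i[1]+7)),1))
w=np.load("w3.npz"); c={k:w[k] for k in("fx","fy","cx","cy","k1","eye","rotation")}
print("wrist",proj("w",mk(-.037,.56,1),c)[0],proj("w",mk(-.037,.66,1),c)[0],"seen",yel("w3.npz",(425,465,0,35)))
E
python3 bar.py
python3 - <<'E'
import numpy as np,cv2
p=np.load("scene3.npz")["p"];q=np.load("side3.npz")["p"]
f=lambda im,u,v:cv2.resize(im[v:v+48,u:u+64,::-1],(400,300),interpolation=cv2.INTER_CUBIC)
cv2.imwrite("pics/m3.png",np.vstack([np.hstack([f(p,220,220),f(p,310,180)]),np.hstack([f(q,265,205),f(q,265,140)])]))
E
```

```text
w1.npz bar mid [0.51716733 0.11349973] len 0.03442439099253945 th -1.0569268810644212
w3.npz bar mid [0.48352769 0.07638747] len 0.012595035727313826 th -0.3567053659374162
scene -1 pred [237.9 232.2] dm+.1 [0.6  0.51] seen [238.  231.6  73.  234.  245.  226.  238. ]
scene 1 pred [336.9 197.3] dm+.1 [1.37 0.2 ] seen [336.7 196.9  42.  334.  340.  193.  201. ]
side -1 pred [278.5 222.3] dm+.1 [ 2.04 -1.82] seen [279.5 223.3  10.  276.  283.  221.  225. ]
side 1 pred [273.8 159.1] dm+.1 [ 1.72 -1.79] seen [274.  159.5   2.  273.  275.  159.  160. ]
wrist [441.28110406  15.45299271] [454.11223076  12.61140103] seen (np.float64(444.7386018237082), np.float64(15.25531914893617), np.int64(329), np.int64(434), np.int64(460), np.int64(4), np.int64(26))
```

View pics/m3.png

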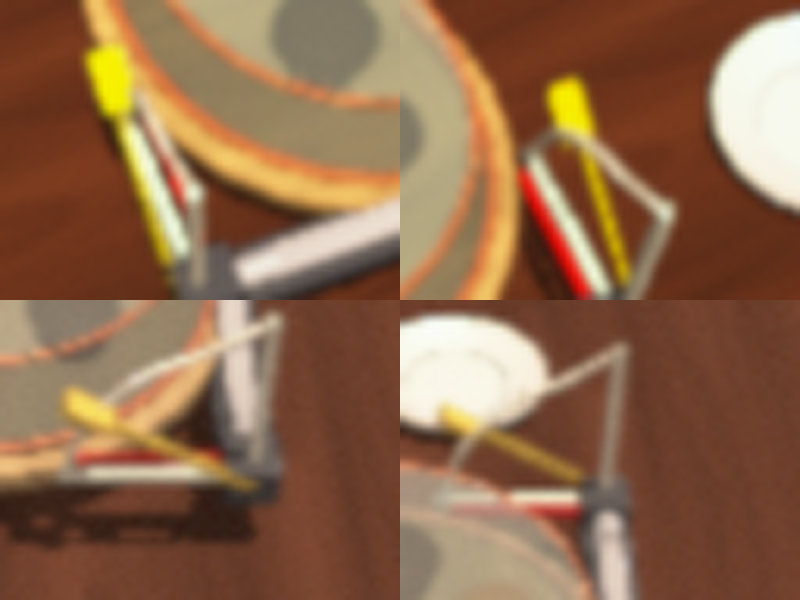

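The marker centres fit a mark of about 0.56 to 0.58. Regripping now.

Scaled: 0.105 m / 0.8 = 0.1313, 0.095 m / 0.8 = 0.1188, -0.018 rad / 6.2832 = -0.0029.

Call:
{"api": "servo_tool", "payload": {"motion": [1, 0, 0.0013, 0.0438, 0, 0, -0.0029, 1, 0, 0.0013, 0.0875, 0, 0, -0.0029, 1, 0, 0.0013, 0.1188, 0, 0, -0.0029, 1, 0, 0.0013, 0.1313, 0, 0, -0.0029, 1, 0, 0.0013, 0.1313, 0, 0, -0.0029, 0.15, 0, 0.0013, 0.1313, 0, 0, -0.0029, 0.15, 0, 0.0013, 0.1313, 0, 0, -0.0029, 0, 0, 0.0013, 0.1313, 0, 0, -0.0029, 0, 0, 0.0013, 0.1313, 0, 0, -0.0029, 0, 0, 0.0013, 0.1313, 0, 0, -0.0029, 0, 0, 0.0013, 0.1313, 0, 0, -0.0029], "force": 60}}

```text
clock: 8.15
ee_pos: [0.4835, 0.0352, 0.1433]
eef_rot: [0.72, 0.694, -0.001, -0.001]
force: [-5.3, 0.2, 3.9]
grip_width: 0.117
gripper_force: 58.5
```

```bash
python3 chk.py
```

```text
t 8.15 [0.4835 0.0352 0.1433] r 0.11890808375425875 bearing -0.055648412876399045 toolyaw -0.03619841577003435 Frad 5.351291918704538 Ftan(ccw) 0.1092423926790625 Fz 3.9417663974700843 mom [-0.01  0.93 -0.04] 58.456905484199524
```

Scaled: -0.1284 m / 0.8 = -0.1605, -0.116 m / 0.8 = -0.145, 0.05 rad / 6.2832 = 0.008.

Call:
{"api": "servo_tool", "payload": {"motion": [0, 0, 0.0044, -0.0163, 0.004, 0, 0, 0, 0, 0.0119, -0.0325, 0.008, 0, 0, 0, 0, 0.0194, -0.0481, 0.0127, 0, 0, 0, 0, 0.0281, -0.0638, 0.0159, 0, 0, 0, 0, 0.0375, -0.0781, 0.0207, 0, 0, 0, 0, 0.0475, -0.0925, 0.0255, 0, 0, 0, 0, 0.0585, -0.1063, 0.0286, 0, 0, 0, 0, 0.0696, -0.12, 0.0334, 0, 0, 0, 0, 0.0819, -0.1325, 0.0382, 0, 0, 0, 0, 0.0945, -0.145, 0.0414, 0, 0, 0, 0, 0.1131, -0.1605, 0.0477, 0, 0, 0, 0, 0.1131, -0.1605, 0.0477, 0, 0, 0, 0, 0.1131, -0.1605, 0.0477, 0, 0]}}

```text
clock: 9.78
ee_pos: [0.5728, 0.0315, 0.2718]
eef_rot: [0.711, 0.686, -0.107, -0.11]
force: [-8.4, -0.3, 2.2]
grip_width: 0.114
gripper_force: 59.4
```

```bash
python3 chk.py; python3 - <<'E'
from plant import capture,status,camera_params
import cv2,numpy as np
from h import *
s=status.state(); g=s["ee_pos"]-.002*R.from_quat(s["eef_rot"]).as_matrix()[:,2]
u=np.array([np.cos(.037),-np.sin(.037)])
for cx in(.598,.5993):
    H=np.array([cx,.0286])+.15*u; d=g[:2]-H; x=d@u; z=g[2]-.052; print("lid",np.arctan2(z,-x)-np.arctan2(.092,.265),"R",np.hypot(x,z),"lat",d@[-u[1],u[0]])
o=[];P={}
for n in("scene","side"): P[n],d=capture(n); np.savez(n+"4",p=P[n],d=d)
f=lambda im,u,v:cv2.resize(im[v:v+48,u:u+64,::-1],(400,300),interpolation=cv2.INTER_CUBIC)
p,q=P["scene"],P["side"]
cv2.imwrite("pics/m4.png",np.vstack([np.hstack([f(p,220,220),f(p,310,180)]),np.hstack([f(q,265,205),f(q,265,140)])]))
E
```

```text
t 9.775 [0.5728 0.0315 0.2718] r 0.029510469522377913 bearing -0.0990068149040566 toolyaw -0.0360568170506228 Frad 8.286583398604899 Ftan(ccw) 1.1648961012579653 Fz 2.183705379247991 mom [-0.22  1.4   0.02] 59.40787732601166
lid 0.5693924239968808 R 0.28222679337766854 lat 0.001986630336115956
lid 0.5657868829830555 R 0.283032561732268 lat 0.001938541310181418
```

View pics/m4.png

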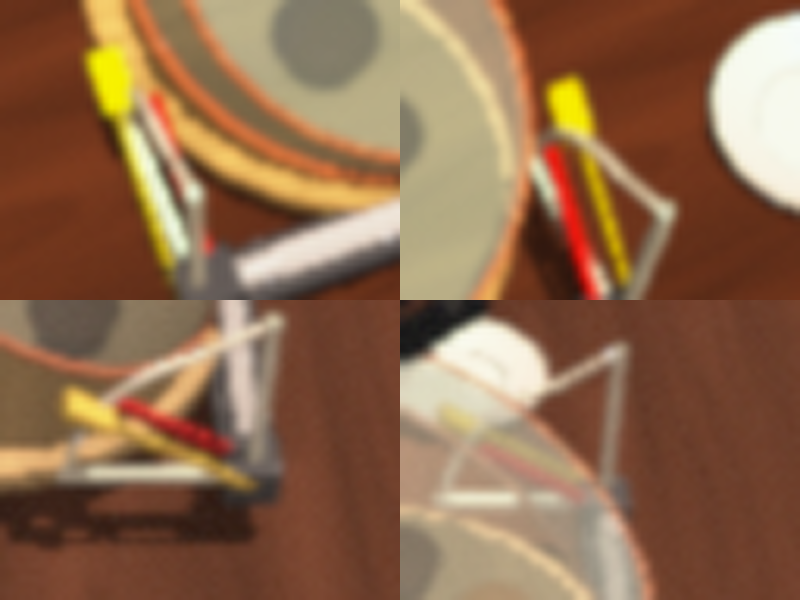

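The four crops show the red arms nearly parallel to the yellow marker arms. In the near side crop, red runs (228,448) to (122,405) and yellow runs (250,487) to (88,408). I'll put numbers on both angles.

```bash
cat > ang.py <<'E'
from h import *
import cv2,sys
def line(p,win,kind):
    u0,v0=win; q=p[v0:v0+48,u0:u0+64].astype(int); r,g,b=q[...,0],q[...,1],q[...,2]
    w=np.clip(r-np.maximum(g,b)*1.0-70,0,None)*(abs(g-b)<45) if kind=="red" else np.clip(np.minimum(r,g)-b-50,0,None)*(g>.72*r)
    m=(w>0).astype(np.uint8); n,l,st,_=cv2.connectedComponentsWithStats(m,connectivity=8)
    if n<2: return None
    w=w*(l==1+st[1:,4].argmax()); v,u=np.nonzero(w); ww=w[v,u].astype(float)
    c=np.array([(u*ww).sum(),(v*ww).sum()])/ww.sum(); X=(np.c_[u,v]-c); val,vec=np.linalg.eigh((X*ww[:,None]).T@X)
    return np.arctan(vec[1,1]/vec[0,1]) if abs(vec[0,1])>.5 else np.pi/2-np.arctan(vec[0,1]/vec[1,1]), c+win, len(u)
def pa(n,ang,s,yy,r0,r1):
    P=[loc(.5985,.0286,-.037,(.15-r*np.cos(ang),s*yy,.052+r*np.sin(ang))) for r in(r0,r1)]
    d=np.diff(proj(n,P),axis=0)[0]; return np.arctan(d[1]/d[0]) if abs(d[0])>.5*np.hypot(*d) else np.pi/2-np.arctan(d[0]/d[1])
W={("scene",-1):(220,220),("scene",1):(310,180),("side",-1):(265,205),("side",1):(265,140)}
for f in sys.argv[1:]:
  for (n,s),w in W.items():
    p=np.load(n+f+".npz")["p"]
    for k in("red","yel"):
      L=line(p,w,k)
      if L is None: print(f,n,s,k,"none"); continue
      A=np.linspace(-.2,1,241); D=np.array([pa(n,a,s,.15 if k=="red" else .162,.03,.095 if k=="red" else .11) for a in A])
      e=abs((D-L[0]+np.pi/2)%np.pi-np.pi/2); print(f,n,s,k,"ang",round(A[e.argmin()],3),"px/rad",round(float(np.gradient(D,A)[e.argmin()]),2),"n",L[2],"c",L[1].round(1))
E
python3 ang.py 3 4
```

```text
3 scene -1 red ang 0.24 px/rad 0.12 n 11 c [247.5 249.1]
3 scene -1 yel ang -0.2 px/rad 0.14 n 353 c [244.4 238.2]
3 scene 1 red ang 0.025 px/rad 0.37 n 70 c [334.1 217.4]
3 scene 1 yel ang 0.5 px/rad 0.35 n 122 c [338.6 202.3]
3 side -1 red ang 0.015 px/rad 0.65 n 27 c [282.7 229.6]
3 side -1 yel ang 0.4 px/rad 0.77 n 147 c [282.8 223.4]
3 side 1 red ang 0.04 px/rad 0.76 n 16 c [289.  173.4]
3 side 1 yel ang 0.54 px/rad 0.93 n 57 c [277.6 160.5]
4 scene -1 red ang -0.2 px/rad 0.16 n 11 c [245.2 237.9]
4 scene -1 yel ang 1.0 px/rad 0.17 n 218 c [238.6 234.9]
4 scene 1 red ang 0.665 px/rad 0.37 n 98 c [337.1 214.7]
4 scene 1 yel ang 0.5 px/rad 0.35 n 118 c [338.6 202.3]
4 side -1 red ang 0.56 px/rad 0.87 n 53 c [291.6 224.2]
4 side -1 yel ang 0.595 px/rad 0.89 n 117 c [282.7 224.2]
4 side 1 red none
4 side 1 yel ang 0.575 px/rad 0.95 n 12 c [273.9 158.5]
```

```bash
cat > dep.py <<'E'
from h import *
import sys
def pts(f,n,win,kind):
    w=np.load(f); c={k:w[k] for k in("fx","fy","cx","cy","k1","eye","rotation")} if n=="w" else C[n]
    u0,u1,v0,v1=win; q=w["p"][v0:v1,u0:u1].astype(int); r,g,b=q[...,0],q[...,1],q[...,2]; d=w["d"][v0:v1,u0:u1]
    m=((r-np.maximum(g,b)>85)&(abs(g-b)<45)) if kind=="red" else ((np.minimum(r,g)-b>90)&(g>.72*r))
    m&=d>0; v,u=np.nonzero(m); d=d[v,u]; xd=(u+u0-c["cx"])/c["fx"]; yd=(v+v0-c["cy"])/c["fy"]
    x,y=xd.copy(),yd.copy()
    for _ in range(8): s=1+c["k1"]*(x*x+y*y); x,y=xd/s,yd/s
    P=np.c_[x*d,-y*d,-d]@R.from_quat(c["rotation"]).as_matrix().T+c["eye"]
    th=-.037; e=P-[.5985,.0286,0]; L=np.c_[np.cos(th)*e[:,0]+np.sin(th)*e[:,1]-.15,-np.sin(th)*e[:,0]+np.cos(th)*e[:,1],e[:,2]-.052]
    return L
W={("scene",-1):(220,284,220,268),("scene",1):(310,374,180,228),("side",-1):(265,329,205,253),("side",1):(265,329,140,188)}
def rep(f,n,win,k,s):
    L=pts(f,n,win,k); L=L[(abs(abs(L[:,1])-.16)<.03)&(L[:,0]<-.02)&(L[:,0]>-.14)&(np.sign(L[:,1])==s)]
    if len(L)<8: print(f,s,k,len(L)); return
    if k=="yel":
        t=L[np.hypot(L[:,0],L[:,2])>.095]; 
        if len(t): print("   tip",np.median(t,0).round(4),len(t),"ang",np.median(np.arctan2(t[:,2],-t[:,0])).round(3))
    a=np.arctan2(L[:,2],-L[:,0]); print(f,s,k,len(L),"ang med",np.median(a).round(3),"iqr",np.subtract(*np.percentile(a,[75,25])).round(3),"y",np.median(L[:,1]).round(4))
for i in sys.argv[1:]:
  for(n,s),w in W.items():
    for k in("red","yel"): rep(n+i+".npz",n,w,k,s)
rep("w3.npz","w",(420,500,0,40),"yel",1); rep("w3.npz","w",(400,480,40,60),"red",1)
E
python3 dep.py 3 4
```

```text
scene3.npz -1 red 5
   tip [-0.095  -0.1601  0.0566] 79 ang 0.577
scene3.npz -1 yel 113 ang med 0.579 iqr 0.629 y -0.161
scene3.npz 1 red 60 ang med 0.019 iqr 0.143 y 0.144
   tip [-0.0911  0.1594  0.0599] 42 ang 0.595
scene3.npz 1 yel 73 ang med 0.6 iqr 0.048 y 0.1607
side3.npz -1 red 22 ang med 0.046 iqr 0.033 y -0.1479
   tip [-0.0899 -0.1649  0.0617] 24 ang 0.598
side3.npz -1 yel 26 ang med 0.598 iqr 0.024 y -0.165
side3.npz 1 red 11 ang med -0.047 iqr 0.247 y 0.1429
   tip [-0.0882  0.1541  0.062 ] 8 ang 0.61
side3.npz 1 yel 8 ang med 0.61 iqr 0.021 y 0.1541
scene4.npz -1 red 8 ang med 0.616 iqr 0.023 y -0.1477
   tip [-0.0955 -0.1592  0.055 ] 83 ang 0.569
scene4.npz -1 yel 120 ang med 0.568 iqr 0.627 y -0.1606
scene4.npz 1 red 75 ang med 0.583 iqr 1.103 y 0.1457
   tip [-0.0904  0.1587  0.0623] 41 ang 0.6
scene4.npz 1 yel 73 ang med 0.602 iqr 0.042 y 0.1609
side4.npz -1 red 36 ang med 0.622 iqr 0.061 y -0.1498
   tip [-0.0894 -0.1642  0.0604] 25 ang 0.6
side4.npz -1 yel 26 ang med 0.601 iqr 0.014 y -0.165
side4.npz 1 red 0
side4.npz 1 yel 0
   tip [-0.0963  0.1608  0.0634] 380 ang 0.594
w3.npz 1 yel 462 ang med 0.596 iqr 0.018 y 0.1615
w3.npz 1 red 416 ang med 0.054 iqr 0.048 y 0.1444
```

Call:
{"api": "servo_tool", "payload": {"motion": [0, 0, 0, 0, 0, 0, 0, 0, 0, 0, 0, 0, 0, 0, 0, 0, 0, 0, 0, 0, 0, 0, 0, 0, 0, 0, 0, 0]}}

```text
clock: 10.38
ee_pos: [0.5726, 0.0315, 0.2716]
eef_rot: [0.711, 0.686, -0.107, -0.11]
force: [-8.4, -1.9, 3.2]
grip_width: 0.111
gripper_force: 59.4
```

```bash
python3 chk.py; python3 -c "
from plant import capture,env
import numpy as np
for n in('scene','side'):
    p,d=capture(n); np.savez(n+'5',p=p,d=d)
"; python3 dep.py 5; python3 ang.py 5 | grep side; python3 -c "
from plant import env; print(env.finish_job())"
```

```text
t 10.375 [0.5726 0.0315 0.2716] r 0.029744179654648553 bearing -0.09907780981511896 toolyaw -0.03599209962351613 Frad 8.177336600475348 Ftan(ccw) 2.735756142823118 Fz 3.1871886807739607 mom [-0.25  1.31 -0.03] 59.37504529953003
scene5.npz -1 red 8 ang med 0.591 iqr 0.025 y -0.1476
   tip [-0.0955 -0.1593  0.0542] 83 ang 0.565
scene5.npz -1 yel 120 ang med 0.569 iqr 0.64 y -0.1606
scene5.npz 1 red 72 ang med 0.58 iqr 1.076 y 0.1452
   tip [-0.09    0.159   0.0619] 42 ang 0.599
scene5.npz 1 yel 73 ang med 0.599 iqr 0.043 y 0.1607
side5.npz -1 red 37 ang med 0.616 iqr 0.056 y -0.1494
   tip [-0.0898 -0.1653  0.061 ] 24 ang 0.599
side5.npz -1 yel 26 ang med 0.599 iqr 0.021 y -0.1649
side5.npz 1 red 0
side5.npz 1 yel 0
   tip [-0.0963  0.1608  0.0634] 380 ang 0.594
w3.npz 1 yel 462 ang med 0.596 iqr 0.018 y 0.1615
w3.npz 1 red 416 ang med 0.054 iqr 0.048 y 0.1444
5 side -1 red ang 0.56 px/rad 0.87 n 52 c [291.6 224.2]
5 side -1 yel ang 0.595 px/rad 0.89 n 117 c [282.7 224.2]
5 side 1 red none
5 side 1 yel ang 0.565 px/rad 0.94 n 13 c [273.9 158.5]
the job is handed in; nothing more can be done
None
```

I turned the stand into its notch, lifted the cover to about 0.57 rad (yellow markers read about 0.56 to 0.58), and handed the job in at about 10.5 s with the gripper still holding it steady; the verdict wasn't shown.

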